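# Slide the tall pepper mill into its stand

### The arm

A 6-joint arm with a two-finger parallel gripper is mounted at the origin on a cart in front of the work surface, level with it; the furniture and walls round the work are solid. World frame = base frame: x ahead of the robot, y to its left, z up, the work surface at z = 0. Lengths are in m, angles in degrees, forces in N, time in s.
With the tool pointing down it reaches from about 0.275 to 0.85 m from the base axis. Payload 5.2 kg.
Tool frame: the origin (TCP) lies at the very end of the fingers, on their centre line; the grasp point (between the pads) lies 19 mm behind it (bot.pinch_z is the z of the grasp point in the tool frame, in m); z points along the fingers, x is the direction in which the jaws open and shut, and the axes are right-handed (so a half turn about z gives the same grasp; the last joint's range is limited). The gripper opens to 85 mm and grips with 20 to 120 N. Pads are 22 mm wide; open, the fingers measure 114 mm over their backs; the gripper's body (76 mm by 85 mm) begins 54 mm behind the grasp point. The pads swing forward as they close: fully open they stand 13 mm farther back than shut.
Start: joints at [-80.546, 14.817, 87.949, -0, 77.235, -11.62], TCP at [0.198, -0.513, 0.231] pointing down, gripper open.
Joint ranges: [-179.93, 179.93], [-52.35, 119.4], [10.71, 147.94], [-69.91, 249.91], [12.55, 155.21], [-178.61, 178.61]. Speed limits (degrees/s): [147.25, 147.25, 180, 180, 180, 180].

### API

Orientations are given as a 3x3 rotation matrix whose columns are the frame's x, y, z axes.
In Python, from plant import bot gives the robot as it stands.
- The arm moves only by the tool apply_moves, never from a script. Its argument "moves" is text: rows parted by semicolons, each of 5 numbers parted by spaces: the finger opening in cm, from 0 to 8.54, then the shift along the tool's x, y, z in cm, then the turn about the tool's z in degrees. A call has 1 to 10 rows; each row shifts and turns the commanded pose from where the row before left it, along the tool's axes as they then stand; what a row does not reach is not made up. A row lasts 1/12 s, in which the tool goes at most 41.7 mm and 7.16 degrees, less where a joint would pass 70% of its speed; a pose out of reach is approached as far as the arm can. A call is refused whole if a number of a shift passes 4.17 or a number of a turn 7.16, either way. A call with a gripper value outside its range is refused whole. The fingers move at their own pace and stop on an object; the grip force is fixed at half the most. Time passes only in rows, so rows that do not move let the fingers close. It gives the time, the measured TCP pose, the force and the opening at its end, in the units of the state.
- bot.read_state(): the state, without advancing time (a new reading comes with each control period).
- bot.snapshot(name): name is "scene" or "top" or "wrist"; returns a dict with "color" (400x640x3 uint8, red, green, blue), "K" (3x3 intrinsics, pixels), "rvec" (rotation vector, rad) and "tvec" (3), from world to camera coordinates, as OpenCV has them. Camera axes: x right, y down, z forward; pixel columns grow to the right and rows downward; lengths in m; the calibration is good to about 2 mm. A picture is of the moment at which its call begins. There is no depth.
- bot.job_done(): hands the job in, once; it reports no verdict.
The state is a dict: "clock": time; "qpos": joint angles; "joint_velocities": joint speeds; "effort": joint torques, N m; "ee_pos": TCP position; "ee_rot": TCP orientation; "ft_force": force on the tool from outside, world axes, zero at the start; "wrist_torque": the same for the moment, N m; "gripper_width": finger opening in m.
Only numpy, scipy, OpenCV 4.12 (cv2) and the standard library are available. Lean on these libraries where they do the work, as an engineer would, in place of code of your own. Each camera call takes 0.05 s, during which the arm holds its last target.

### The job

Push the tall pepper mill across the deck into the empty one of the two low three-sided wooden stands, in through its open side and gently up against its back wall. Push it low, at its foot, so that it slides upright without tipping; do not lift it. Leave the short mill in the other stand and the cheeses around as they are.

Things in the scene. Friction and masses are not known exactly. Their poses are not given: they have to be found in the camera images.
- tall_mill: Tall turned pepper mill of dark wood, 200 mm high, loose, standing on the deck. Foot: a cylinder 60 mm in diameter from the deck to 32 mm up; above it a slim waist (31 mm across) and a head 44 mm across. Mass 0.25 to 0.5 kg. It tips when pushed high on its body and slides when pushed at the foot. Origin: centre of the underside; z up along the mill.
- empty_stand: The empty stand: fixed U-shaped fence of light wood, no floor, 94 mm wide. Origin: on the deck, where a mill's axis stands when fully home and centred. +x points into the stand: back wall's inner face at x = +30 mm (45 mm high), side walls' inner faces at y = +-37 mm (10 mm thick, 34 mm high), mouth at x = -17 mm, facing the robot's left. A mill that is home sticks out 13 mm. Either place may be the empty one.
- full_stand: The other stand, same form and axes, fixed; it holds the short mill.
- short_mill: Short mill, same foot (60 mm wide, 32 mm high) but 130 mm high, standing loose in the other stand; to be left alone. Origin: centre of its underside.
- cheese_slab: Bystander: pale block of cheese 58 x 105 x 52 mm, loose, at the back. Origin: centre of its underside.
- small_wheel: Bystander: small cheese wheel, about 100 mm wide and 46 mm high, loose, behind the stands on the right. Origin: on its underside.
- pear_cheese: Bystander: pear-shaped cheese 72 mm wide, 87 mm high, loose, at the back. Origin: centre of its underside.
- cheese_brick: Bystander: cheese brick 57 x 92 x 40 mm, loose, near the front edge on the robot's right. Origin: centre of its underside.

How it is judged:
By the outcome, as a careful person would: the job done as asked, in the order asked, and still so for the second after the job is handed in, with the robot touching nothing.
It also fails if it takes over 51 s, if anything falls off the work surface, if the arm or the gripper's body presses on something with over 40 N, if the wrist force passes 120 N, or if a joint passes its speed limit or range.

## Working session

There is one attempt and no reset: what is moved stays moved. The work goes in short steps, Python scripts to look and compute and a tool call to move; the robot and the scene stay as the last step left them, time stands still between calls to the robot, and variables do not carry over. Pictures are saved under pics/ and viewed, and the job is handed in when it is done.

Besides the shell and the picture viewer there is one more tool, called as name(argument=value, ...) on one line, values as JSON. apply_moves: Moves the arm, as the interface text tells. Its arguments: {"type":"object","properties":{"moves":{"type":"string"}},"required":["moves"]}

```bash
mkdir -p pics; ls
python3 - <<'E'
from plant import bot
import cv2
s=bot.read_state();print(s)
for n in ("scene","top"):
    p=bot.snapshot(n);cv2.imwrite(f"pics/{n}0.png",p["color"][:,:,::-1]);print(n,p["K"].tolist(),p["rvec"],p["tvec"])
E
```

```text
pics
{'clock': 0.0, 'qpos': array([-8.05469614e+01,  1.48595665e+01,  8.80125612e+01, -1.26836171e-03,
        7.72351810e+01, -1.16198637e+01]), 'joint_velocities': array([-0.00146054,  0.00019942,  0.03309867, -0.0302371 ,  0.12396904,
        0.01688994]), 'effort': array([ 6.29380302e-04, -4.46034408e+01, -2.90570605e+01, -4.09623635e-04,
        1.15214131e-02, -4.42816450e-08]), 'ee_pos': array([ 0.19767641, -0.5126653 ,  0.23046143]), 'ee_rot': array([[ 3.59559814e-01, -9.33121981e-01, -3.28898535e-04],
       [-9.33120227e-01, -3.59559788e-01,  1.84391042e-03],
       [-1.83885203e-03, -3.56094212e-04, -9.99998246e-01]]), 'ft_force': array([ 0.66941755, -1.39504905, -0.25888016]), 'wrist_torque': array([-0.00351758, -0.03136824, -0.01106151]), 'gripper_width': 0.08542893160146585}
scene [[397.66909333338333, 0.0, 318.1662601039276], [0.0, 397.66909333338333, 202.66976738574292], [0.0, 0.0, 1.0]] [ 0.95981236 -2.21079655  1.3002501 ] [0.31982785 0.24748281 0.72000477]
top [[468.36909609182845, 0.0, 310.9062449824244], [0.0, 468.36909609182845, 191.9672507022695], [0.0, 0.0, 1.0]] [ 2.10523676 -2.11628596  0.23015662] [-0.03199519  0.55448298  1.11095259]
```

View pics/scene0.png

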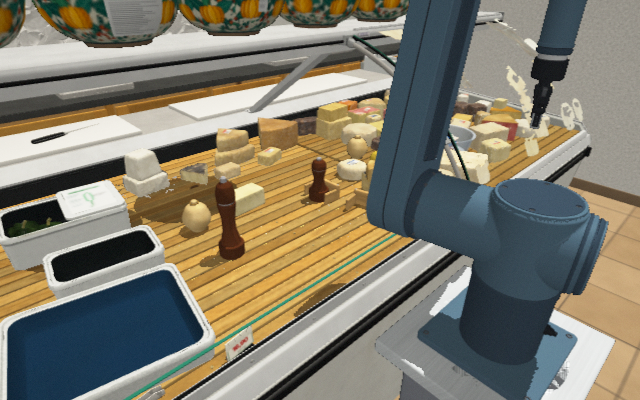

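View pics/top0.png

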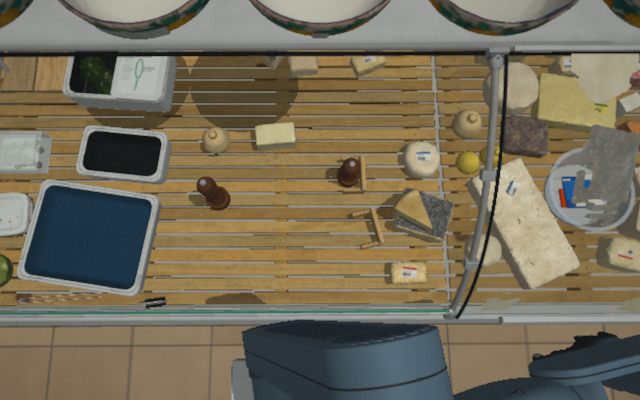

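The top view shows the tall mill (foot near 217,200). The short mill is in the upper stand (355,173), and the lower stand (370,228) is empty and rotated. I'll zoom in.

```bash
cat > h.py <<'E'
import numpy as np,cv2
def ray(p,uv):
    R,_=cv2.Rodrigues(np.asarray(p["rvec"],float));t=np.asarray(p["tvec"],float).ravel()
    d=R.T@(np.linalg.inv(p["K"])@np.array([uv[0],uv[1],1.]));return -R.T@t,d
def onz(p,uv,z):
    o,d=ray(p,uv);return o+d*(z-o[2])/d[2]
def proj(p,X):
    return cv2.projectPoints(np.asarray(X,float).reshape(-1,3),np.asarray(p["rvec"],float),np.asarray(p["tvec"],float),p["K"],None)[0].reshape(-1,2)
E
python3 - <<'E'
import cv2
a=cv2.imread("pics/top0.png")
cv2.imwrite("pics/z1.png",cv2.resize(a[140:290,330:460],None,fx=4,fy=4,interpolation=cv2.INTER_CUBIC)[:600])
cv2.imwrite("pics/z2.png",cv2.resize(a[160:220,180:250],None,fx=8,fy=8,interpolation=cv2.INTER_CUBIC))
E
```

```text
(no output)
```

View pics/z1.png

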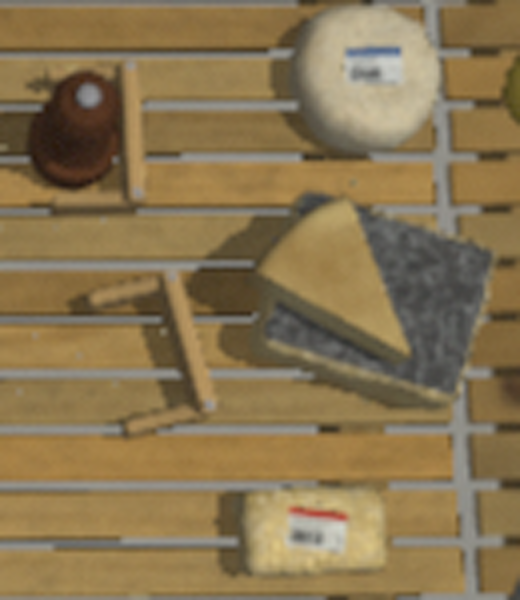

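View pics/z2.png

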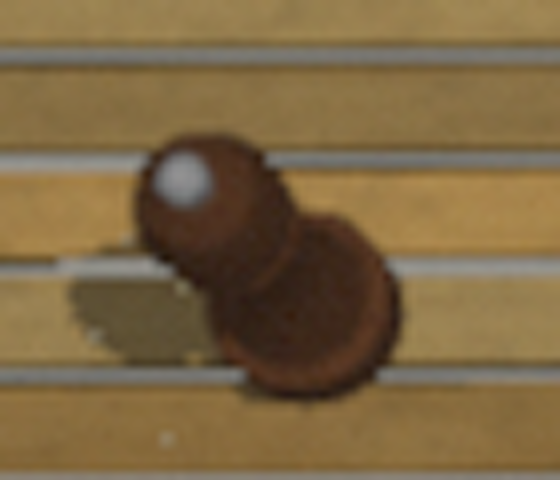

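Run:
```python
from plant import bot
from h import *
np.set_printoptions(precision=4,suppress=True)
p=bot.snapshot("top")
def z4(x,y):return ((x+.5)/4-.5+330,(y+.5)/4-.5+140)
def z8(x,y):return ((x+.5)/8-.5+180,(y+.5)/8-.5+160)
print("mill foot",onz(p,z8(305,305),.032), "head",onz(p,z8(215,207),.18), "knob",onz(p,z8(183,180),.2))
W=[onz(p,z4(*q),.045) for q in ((165,275),(180,270),(214,407),(198,412))]
T=[onz(p,z4(*q),.034) for q in ((88,292),(93,307),(124,420),(129,436))]
print(np.array(W));print(np.array(T))
print("short foot",onz(p,z4(75,140),.032))
for n,q in dict(bl_tr=(159,191),bl_br=(135,293),bl_tl=(45,180),bk_br=(165,181),bk_bl=(78,175),bk_tr=(170,130)).items(): print(n,onz(p,q,.08),onz(p,q,.05))
print("edge front",onz(p,(200,308),0),onz(p,(450,310),0)); print("slab",onz(p,(275,136),.052),"pear",onz(p,(214,140),.04),"brick",onz(p,(409,271),.04),"wheel",onz(p,(421,158),.046),"darkslab",onz(p,(393,225),.03))
```

```text
mill foot [0.5465 0.2028 0.032 ] head [0.5443 0.1996 0.18  ] knob [0.5473 0.2042 0.2   ]
[[ 0.5145 -0.1854  0.045 ]
 [ 0.5177 -0.1949  0.045 ]
 [ 0.4314 -0.213   0.045 ]
 [ 0.4284 -0.203   0.045 ]]
[[ 0.5058 -0.1378  0.034 ]
 [ 0.4962 -0.1407  0.034 ]
 [ 0.4248 -0.1583  0.034 ]
 [ 0.4148 -0.1611  0.034 ]]
short foot [ 0.6055 -0.132   0.032 ]
bl_tr [0.5541 0.3376 0.08  ] [0.5607 0.3474 0.05  ]
bl_br [0.3098 0.3784 0.08  ] [0.3099 0.3893 0.05  ]
bl_tl [0.5832 0.6198 0.08  ] [0.5905 0.6371 0.05  ]
bk_br [0.5792 0.3245 0.08  ] [0.5865 0.3339 0.05  ]
bk_bl [0.5955 0.5399 0.08  ] [0.6032 0.5551 0.05  ]
bk_tr [0.7115 0.3198 0.08  ] [0.7224 0.3292 0.05  ]
edge front [0.2726 0.2429 0.    ] [ 0.2642 -0.3805  0.    ]
slab [0.7041 0.0569 0.052 ] pear [0.698  0.2163 0.04  ] brick [ 0.359  -0.2745  0.04  ] wheel [ 0.6452 -0.3185  0.046 ] darkslab [ 0.4743 -0.2419  0.03  ]
```

Run:
```python
from plant import bot
import cv2
p=bot.snapshot("wrist");cv2.imwrite("pics/w0.png",p["color"][:,:,::-1])
a=cv2.imread("pics/scene0.png")
cv2.imwrite("pics/s1.png",cv2.resize(a[0:200,320:600],None,fx=2.8,fy=2.8,interpolation=cv2.INTER_CUBIC))
cv2.imwrite("pics/s2.png",cv2.resize(a[140:400,0:400],None,fx=2,fy=2,interpolation=cv2.INTER_CUBIC))
a=cv2.imread("pics/top0.png")
cv2.imwrite("pics/s3.png",cv2.resize(a[40:340,400:640],None,fx=2,fy=2,interpolation=cv2.INTER_CUBIC))
```

```text
(no output)
```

View pics/w0.png

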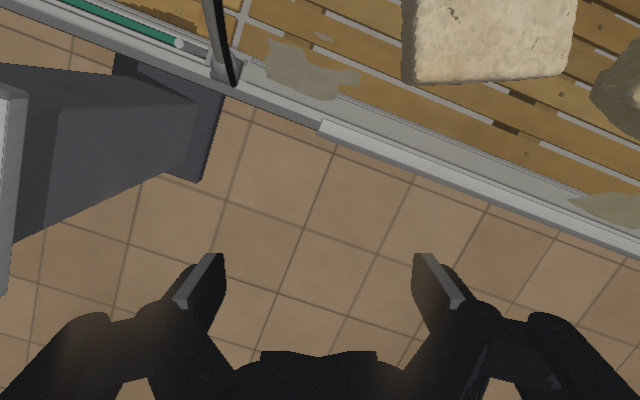

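View pics/s1.png

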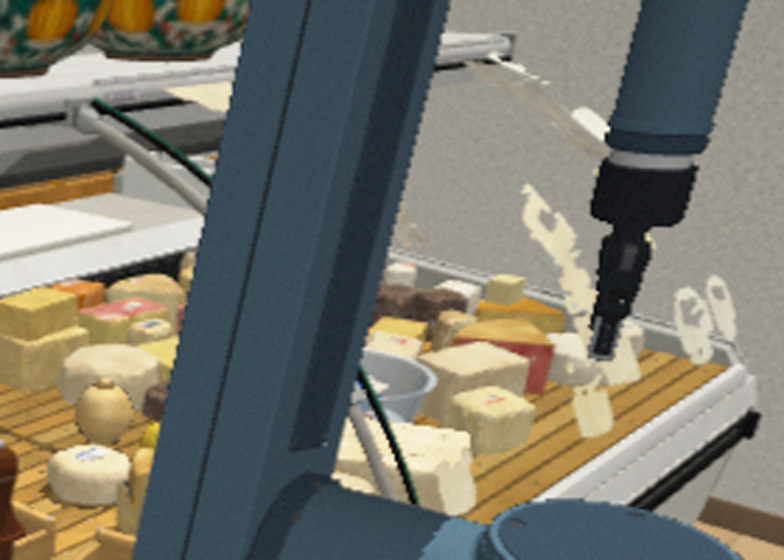

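View pics/s2.png

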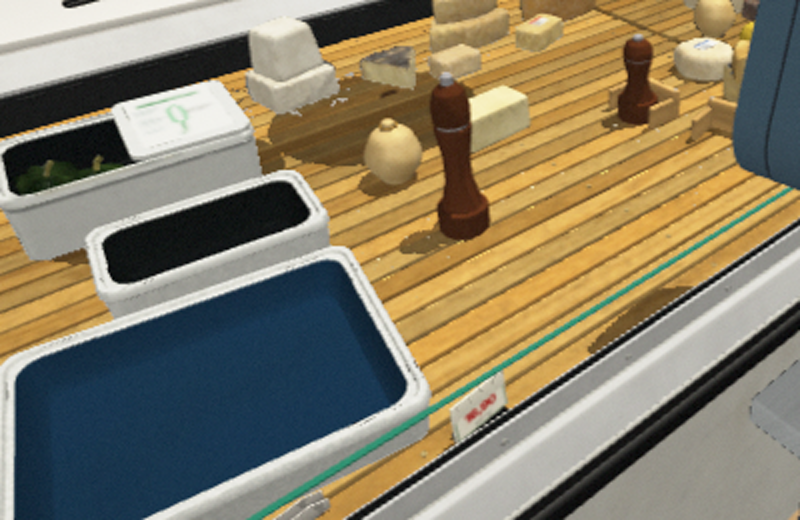

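View pics/s3.png

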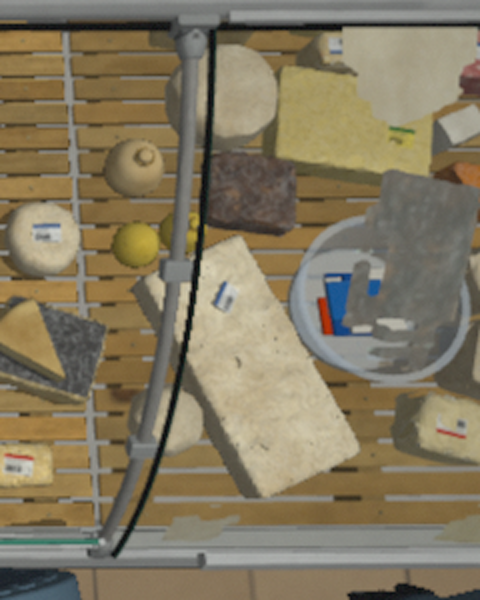

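Run:
```python
from plant import bot
from h import *
np.set_printoptions(precision=3,suppress=True)
pt=bot.snapshot("top");ps=bot.snapshot("scene")
def tri(a,b):
    o1,d1=ray(pt,a);o2,d2=ray(ps,b);A=np.stack([d1,-d2],1);s=np.linalg.lstsq(A,o2-o1,rcond=None)[0]
    x,y=o1+d1*s[0],o2+d2*s[1];return (x+y)/2,np.linalg.norm(x-y)
print("arch top",tri((495,60),(349,42)))
o,_=ray(ps,(0,0));print("scenecam",o, "topcam",ray(pt,(0,0))[0])
# teal line: scene line pts (215,345),(400,240); intersect plane spanned by scene line with top rays
o2,da=ray(ps,(257,315));_,db=ray(ps,(380,245));n=np.cross(da,db)
for uv in((200,307),(350,309)):
    o1,d1=ray(pt,uv);s=n@(o2-o1)/(n@d1);print("teal",o1+s*d1)
print("bin blue corner",tri((158,190),(172,268)))
print("black corner br",tri((165,180),(162,247)), "tr",tri((170,130),(150,228)))
```

```text
arch top (array([ 0.731, -0.377,  0.403]), np.float64(0.0031447710437519194))
scenecam [-0.151  0.582  0.566] topcam [ 0.307 -0.029  1.203]
teal [0.277 0.227 0.072]
teal [ 0.27  -0.126  0.064]
bin blue corner (array([0.564, 0.351, 0.027]), np.float64(0.014720240316785978))
black corner br (array([0.592, 0.339, 0.058]), np.float64(0.015555157397439555)) tr (array([0.722, 0.327, 0.044]), np.float64(0.009722867645931152))
```

apply_moves(moves="5.5 -3.17 -0.64 -0.43 0;5.5 -3.17 -0.64 -0.43 0;5.5 -3.17 -0.64 -0.43 0;5.5 -3.17 -0.64 -0.43 0;5.5 -3.17 -0.64 -0.43 0;5.5 -3.17 -0.64 -0.43 0;5.5 -3.17 -0.64 -0.43 0")

```text
clock: 0.88
ee_pos: [0.1595, -0.2884, 0.2614]
ee_rot: [[0.36, -0.933, -0.0], [-0.933, -0.36, -0.0], [-0.0, 0.0, -1.0]]
ft_force: [0.1, -1.0, 1.2]
gripper_width: 0.0553
```

apply_moves(moves="5.5 -2.06 -2.72 0 0;5.5 -2.06 -2.72 0 0;5.5 -2.06 -2.72 0 0;5.5 -2.06 -2.72 0 0;5.5 -2.06 -2.72 0 0;5.5 -2.06 -2.72 0 0;5.5 -2.06 -2.72 0 0;5.5 -2.06 -2.72 0 0;5.5 -2.06 -2.72 0 0;5.5 -2.06 -2.72 0 0")

```text
clock: 1.72
ee_pos: [0.34, 0.0018, 0.2618]
ee_rot: [[0.36, -0.933, 0.001], [-0.933, -0.36, -0.001], [0.001, -0.001, -1.0]]
ft_force: [0.6, -0.4, 0.2]
gripper_width: 0.055
```

apply_moves(moves="5.5 0 0 0 6.5;5.5 0 0 0 6.5;5.5 0 0 0 6.5;5.5 0 0 0 6.5;5.5 0 0 0 6.5;5.5 0 0 0 6.5;5.5 0 0 0 6.5;5.5 0 0 0 0;5.5 0 0 0 0")

```text
clock: 2.47
ee_pos: [0.3395, 0.0, 0.2615]
ee_rot: [[-0.41, -0.912, 0.0], [-0.912, 0.41, -0.0], [-0.0, -0.0, -1.0]]
ft_force: [-0.1, -0.2, -0.3]
gripper_width: 0.0549
```

```bash
cat >> h.py <<'E'
def go(s,tgt,ang=None):
    "remaining shift in tool axes (cm) to world target, and turn (deg) to put tool x at angle ang"
    R=s["ee_rot"];a=np.degrees(np.arctan2(R[1,0],R[0,0]))
    print("pos",s["ee_pos"].round(4),"ang",round(a,2),"f",s["ft_force"].round(1),"w",round(s["gripper_width"],4),"t",s["clock"])
    print("shift cm",(R.T@(np.asarray(tgt)-s["ee_pos"])*100).round(2), "turn", None if ang is None else round(a-ang,2))
E
python3 - <<'E'
from plant import bot
from h import *
go(bot.read_state(),(0.546+.415*.09,0.2025+.91*.09,.25),-114.5)
p=bot.snapshot("wrist");cv2.imwrite("pics/w1.png",p["color"][:,:,::-1])
p=bot.snapshot("scene");cv2.imwrite("pics/sc1.png",p["color"][:,:,::-1])
E
```

```text
pos [0.3395 0.     0.2615] ang -114.23 f [-0.1 -0.2 -0.3] w 0.0549 t 2.4667
shift cm [-35.94 -10.57   1.15] turn 0.27
```

View pics/sc1.png

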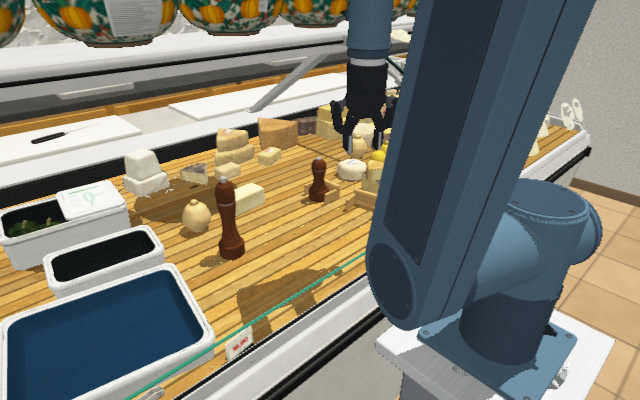

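View pics/w1.png

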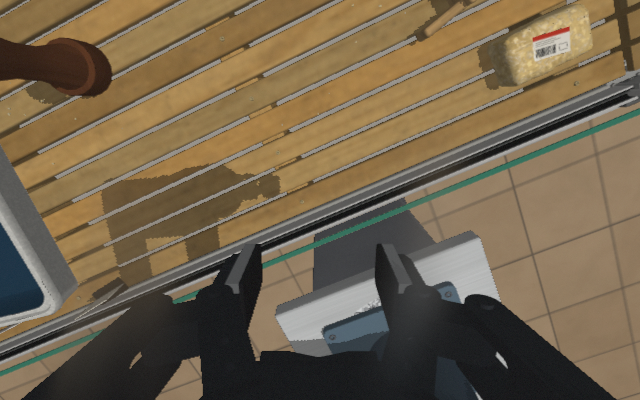

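Run:
```python
from plant import bot
from h import *
p=bot.snapshot("scene");a=p["color"][:,:,::-1].copy()
s=bot.read_state();R=s["ee_rot"];o=s["ee_pos"]
a=cv2.resize(a[40:180,320:420],None,fx=5,fy=5,interpolation=cv2.INTER_CUBIC)[:600]
for h in range(0,140,20):
    q=proj(p,[o+R@np.array([x,0,-h/1000]) for x in (-.06,-.042,0,.042,.06)])
    q=((q-[320,40])*5).astype(int)
    for u in q: cv2.circle(a,tuple(int(v) for v in u),3,(0,255,0),-1)
    print(h,q[2])
cv2.imwrite("pics/g1.png",a)
```

```text
0 [208 562]
20 [210 515]
40 [213 468]
60 [216 419]
80 [219 369]
100 [222 317]
120 [225 265]
```

View pics/g1.png

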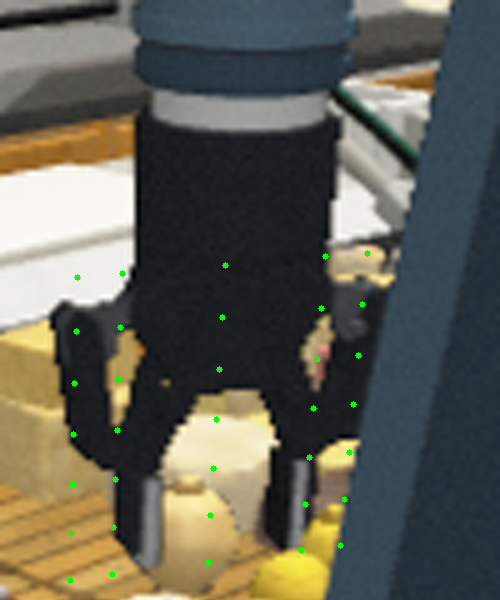

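apply_moves(moves="8.54 0 0 0 0.3;8.54 0 0 0 0;8.54 0 0 0 0;8.54 0 0 0 0")

```text
clock: 2.95
ee_pos: [0.3395, -0.0001, 0.2614]
ee_rot: [[-0.418, -0.908, -0.0], [-0.908, 0.418, 0.0], [0.0, 0.0, -1.0]]
ft_force: [-0.2, -0.4, -0.7]
gripper_width: 0.0856
```

Run:
```python
from plant import bot
from h import *
p=bot.snapshot("scene");a=p["color"][:,:,::-1].copy();b=a.copy()
s=bot.read_state();R=s["ee_rot"];o=s["ee_pos"];print(s["gripper_width"])
a=cv2.resize(a[60:160,330:410],None,fx=6,fy=6,interpolation=cv2.INTER_CUBIC)[:600]
for h in range(0,140,20):
    q=proj(p,[o+R@np.array([x,0,-h/1000]) for x in (-.07,-.057,0,.0427,.057)])
    q=((q-[330,60])*6).astype(int)
    for u in q: cv2.circle(a,tuple(int(v) for v in u),2,(0,255,0),-1)
m=cv2.resize(b[165:265,190:260],None,fx=6,fy=6,interpolation=cv2.INTER_CUBIC)
for h in range(0,201,20):
    # view-perp horizontal direction
    c=np.array([.546,.2025,h/1000]); v=c[:2]-ray(p,(0,0))[0][:2]; n=np.array([-v[1],v[0],0])/np.linalg.norm(v)
    for r in (.0155,.022,.03):
        for sg in(-1,1):
            u=(proj(p,[c+sg*r*n])[0]-[190,165])*6
            cv2.circle(m,tuple(int(x) for x in u),2,(0,255,0),-1)
a=a[:600];m=m[:600];H=max(len(a),len(m))
pad=lambda i:cv2.copyMakeBorder(i,0,H-len(i),0,0,0)
x=np.hstack([pad(a),pad(m)])
cv2.imwrite("pics/g2.png",cv2.resize(x,None,fx=min(1,800/x.shape[1]),fy=min(1,800/x.shape[1])));print(x.shape)
```

```text
0.08545132150115228
(600, 900, 3)
```

View pics/g2.png

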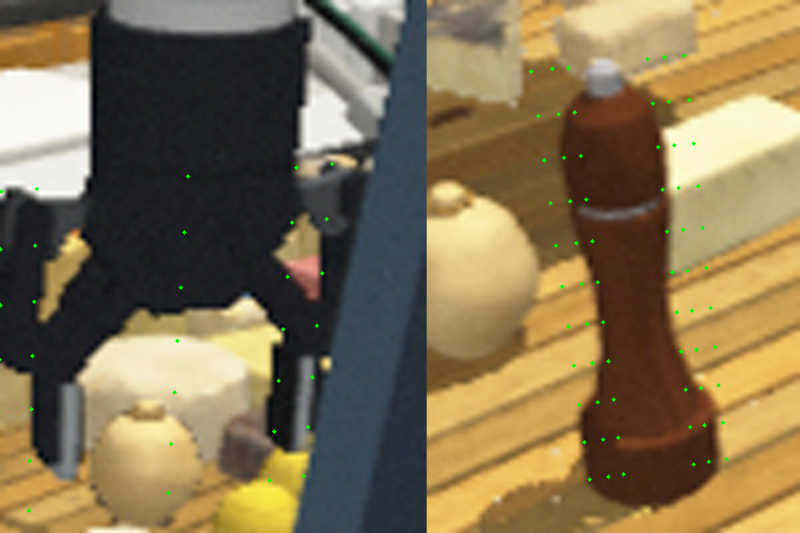

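apply_moves(moves="8.54 0 0 0 -6.47;8.54 0 0 0 -6.47;8.54 0 0 0 -6.47;8.54 0 0 0 -6.47;8.54 0 0 0 -6.47;8.54 0 0 0 -6.47;8.54 0 0 0 -6.47;8.54 0 0 0 -6.47;8.54 0 0 0 -6.47;8.54 0 0 0 -6.47")

```text
clock: 3.83
ee_pos: [0.3395, -0.0, 0.2614]
ee_rot: [[0.647, -0.763, -0.0], [-0.763, -0.647, -0.0], [-0.0, 0.0, -1.0]]
ft_force: [0.0, -0.0, -0.1]
gripper_width: 0.0853
```

apply_moves(moves="8.54 -0.98 -3.35 0 0;8.54 -0.98 -3.35 0 0;8.54 -0.98 -3.35 0 0;8.54 -0.98 -3.35 0 0;8.54 -0.98 -3.35 0 0;8.54 -0.98 -3.35 0 0;8.54 -0.98 -3.35 0 0;8.54 -0.98 -3.35 0 0;8.54 -0.98 -3.35 0 0;8.54 -0.98 -3.35 0 0")

```text
clock: 4.67
ee_pos: [0.534, 0.292, 0.261]
ee_rot: [[0.643, -0.766, -0.0], [-0.766, -0.643, -0.0], [-0.0, 0.0, -1.0]]
ft_force: [0.8, -0.3, 0.6]
gripper_width: 0.0854
```

Run:
```python
from plant import bot
from h import *
go(bot.read_state(),(.533,.290,-.003),-50)
for n in ("wrist","scene","top"):
    p=bot.snapshot(n);cv2.imwrite(f"pics/{n}2.png",p["color"][:,:,::-1])
```

```text
pos [0.534 0.292 0.261] ang -50.0 f [ 0.8 -0.3  0.6] w 0.0854 t 4.6667
shift cm [ 0.09  0.19 26.4 ] turn 0.0
```

View pics/wrist2.png

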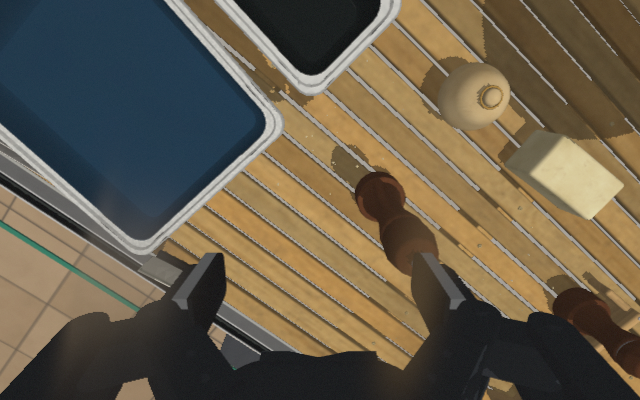

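View pics/scene2.png

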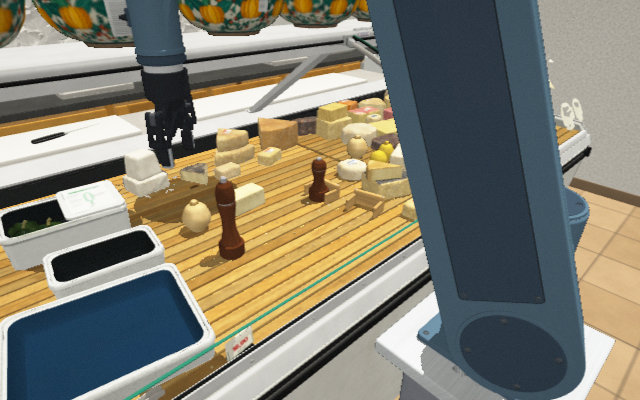

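View pics/top2.png

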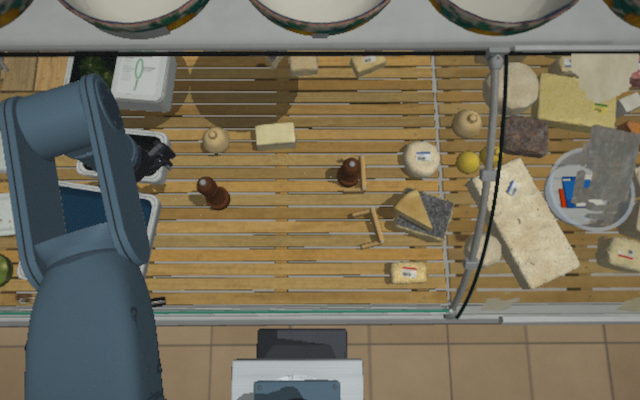

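Run:
```python
from plant import bot
from h import *
p=bot.snapshot("wrist");s=bot.read_state();R=s["ee_rot"];o=s["ee_pos"]
c,d=ray(p,(320,200));print("cam in tool",(R.T@(c-o)).round(3),"dir",(R.T@d).round(2))
a=p["color"][:,:,::-1].copy()
for X in ([57,11,-13],[57,-11,-13],[42.7,11,-13],[42.7,-11,-13],[80,14,-75],[80,-14,-75]):
    u=proj(p,[o+R@(np.array(X)/1000)])[0];print(X,u.round());cv2.circle(a,tuple(int(v) for v in u),3,(0,255,0),-1)
for z in (0,.032):
  for t in np.linspace(0,6.28,24):
    u=proj(p,[[.547+.03*np.cos(t),.203+.03*np.sin(t),z]])[0];cv2.circle(a,tuple(int(v) for v in u),1,(0,0,255),-1)
cv2.imwrite("pics/w3.png",a)
```

```text
cam in tool [-0.    -0.076 -0.141] dir [0.01 0.3  0.95]
[57, 11, -13] [441. 294.]
[57, -11, -13] [447. 251.]
[42.7, 11, -13] [410. 294.]
[42.7, -11, -13] [415. 251.]
[80, 14, -75] [603. 433.]
[80, -14, -75] [632. 352.]
```

View pics/w3.png

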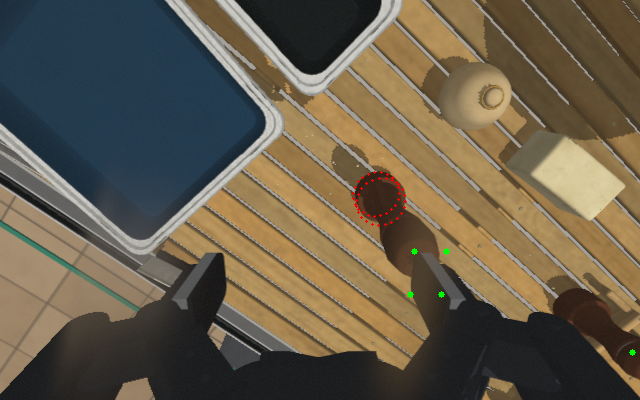

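apply_moves(moves="8.54 0.1 0.1 3 0;8.54 0 0 3 0;8.54 0 0 3 0;8.54 0 0 3 0;8.54 0 0 3 0;8.54 0 0 0 0")

```text
clock: 5.37
ee_pos: [0.5286, 0.2862, 0.1058]
ee_rot: [[0.642, -0.767, -0.011], [-0.767, -0.642, -0.004], [-0.004, 0.011, -1.0]]
ft_force: [-1.3, 0.1, -0.7]
gripper_width: 0.0855
```

Run:
```python
from plant import bot
from h import *
go(bot.read_state(),(.533,.290,-.003),-50)
for n in ("wrist","scene"):
    p=bot.snapshot(n);cv2.imwrite(f"pics/{n}4.png",p["color"][:,:,::-1])
```

```text
pos [0.5286 0.2862 0.1058] ang -50.09 f [-1.3  0.1 -0.7] w 0.0855 t 5.3667
shift cm [ 0.03 -0.7  10.87] turn -0.09
```

View pics/wrist4.png

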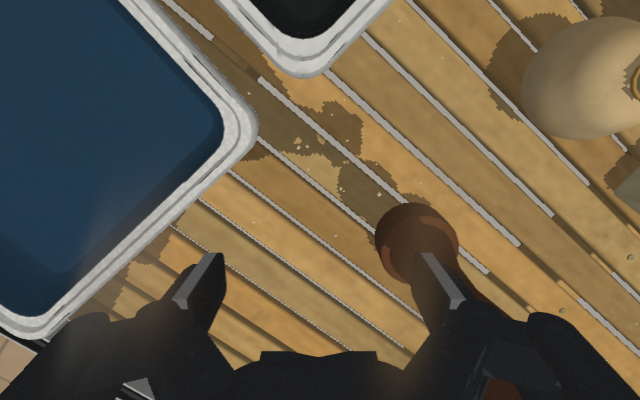

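View pics/scene4.png

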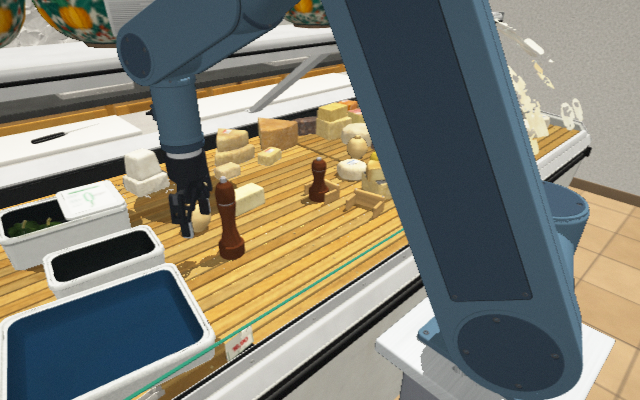

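apply_moves(moves="8.54 0 0 0 0;8.54 0 0 0 0")

```text
clock: 5.63
ee_pos: [0.5348, 0.2891, 0.1142]
ee_rot: [[0.642, -0.767, 0.004], [-0.767, -0.642, 0.001], [0.002, -0.004, -1.0]]
ft_force: [-0.4, 0.1, 0.4]
gripper_width: 0.0857
```

apply_moves(moves="8.54 0 0 1.5 0;8.54 0 0 1.5 0;8.54 0 0 1.5 0;8.54 0 0 1.5 0;8.54 0 0 1.5 0;8.54 0 0 1.2 0;8.54 0 0 0.8 0;8.54 0 0 0.5 0;8.54 0 0 0 0;8.54 0 0 0 0")

```text
clock: 6.47
ee_pos: [0.5336, 0.289, 0.0119]
ee_rot: [[0.642, -0.766, 0.001], [-0.766, -0.642, 0.0], [0.0, -0.001, -1.0]]
ft_force: [0.1, 0.2, 0.5]
gripper_width: 0.0856
```

Run:
```python
from plant import bot
from h import *
go(bot.read_state(),(.533,.290,-.003),-50)
for n in ("wrist","scene"):
    p=bot.snapshot(n);cv2.imwrite(f"pics/{n}5.png",p["color"][:,:,::-1])
a=cv2.imread("pics/scene5.png");cv2.imwrite("pics/sz5.png",cv2.resize(a[130:270,130:290],None,fx=4,fy=4,interpolation=cv2.INTER_CUBIC))
```

```text
pos [0.5336 0.289  0.0119] ang -50.02 f [0.1 0.2 0.5] w 0.0856 t 6.4667
shift cm [-0.11 -0.02  1.49] turn -0.02
```

View pics/wrist5.png

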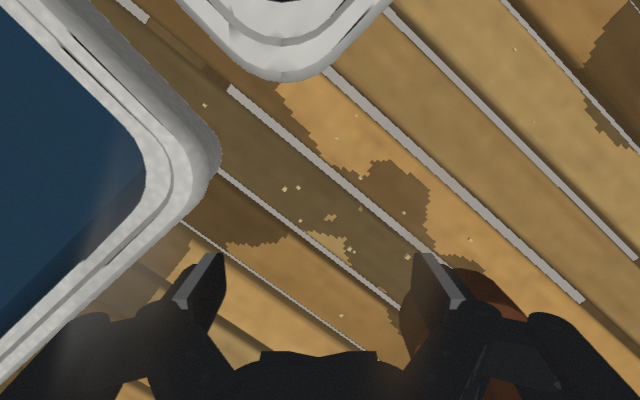

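View pics/sz5.png

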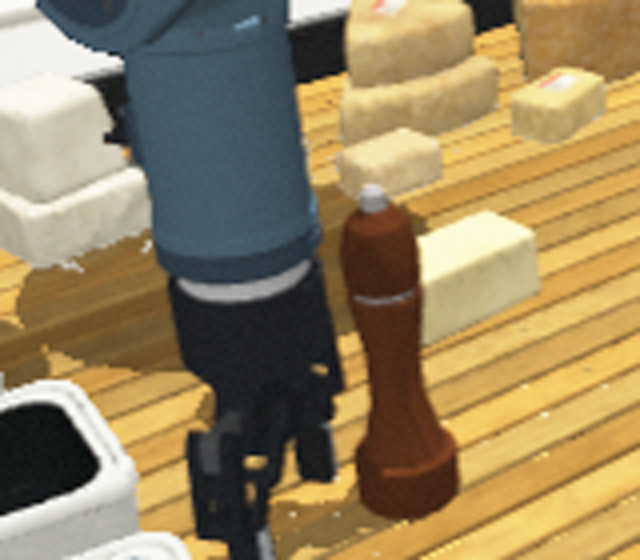

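apply_moves(moves="8.54 0 0 0.8 0;8.54 0 0 0.6 0;8.54 0.1 0.2 0 0;8.54 0.23 0.44 0 0;8.54 0.23 0.44 0 0;8.54 0.23 0.44 0 0;8.54 0.23 0.44 0 0;8.54 0.23 0.44 0 0;8.54 0.23 0.44 0 0;8.54 0 0 0 0")

```text
clock: 7.4
ee_pos: [0.5204, 0.2583, -0.0025]
ee_rot: [[0.642, -0.767, -0.001], [-0.767, -0.642, -0.0], [-0.0, 0.001, -1.0]]
ft_force: [0.5, 0.5, -0.5]
gripper_width: 0.0855
```

```bash
cat > look.py <<'E'
import sys
from plant import bot
from h import *
tag=sys.argv[1]
s=bot.read_state();R=s["ee_rot"];o=s["ee_pos"]
P={}
for n in ("top","scene"):
    P[n]=bot.snapshot(n);cv2.imwrite(f"pics/{n}_{tag}.png",P[n]["color"][:,:,::-1])
print("pos",o.round(4),"ang",np.degrees(np.arctan2(R[1,0],R[0,0])).round(2),"f",s["ft_force"].round(1),"t",s["clock"])
def z(n,x0,y0,x1,y1,f):
    a=cv2.imread(f"pics/{n}_{tag}.png")[y0:y1,x0:x1];return cv2.resize(a,None,fx=f,fy=f,interpolation=cv2.INTER_CUBIC)
g=[int(v) for v in sys.argv[2:6]]  # centre top, centre scene
a=z("top",max(0,g[0]-50),g[1]-50,max(0,g[0]-50)+100,g[1]+50,4);b=z("scene",max(0,g[2]-50),g[3]-70,max(0,g[2]-50)+100,g[3]+50,4)
H=max(a.shape[0],b.shape[0]);pad=lambda i:cv2.copyMakeBorder(i,0,H-len(i),0,0,0)
cv2.imwrite(f"pics/L_{tag}.png",np.hstack([pad(a),pad(b)]))
E
python3 look.py a 218 198 232 235
```

```text
pos [ 0.5204  0.2583 -0.0025] ang -50.06 f [ 0.5  0.5 -0.5] t 7.4
```

View pics/L_a.png

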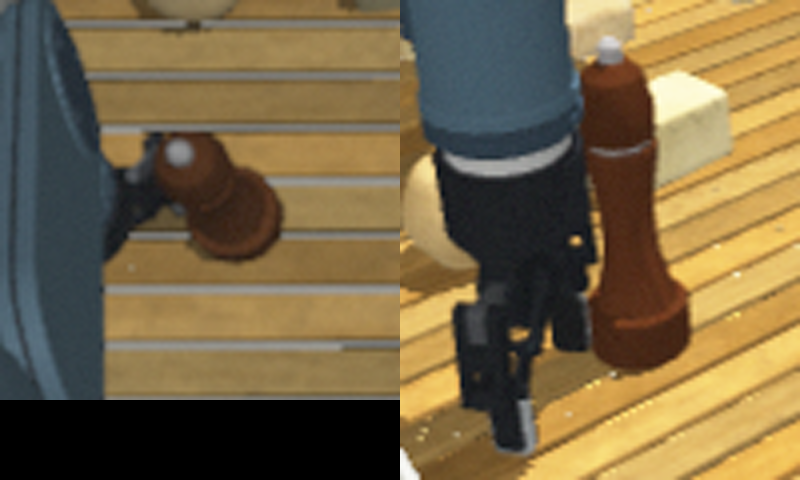

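```bash
cat > mill.py <<'E'
from plant import bot
from h import *
def foot(p,guess):
    c=p["color"].astype(int);r,g,b=c[...,0],c[...,1],c[...,2]
    m=((r>g*1.45)&(r<150)&(r>b*1.6)&(r>25)).astype(np.uint8)*255
    m=cv2.morphologyEx(m,cv2.MORPH_CLOSE,np.ones((3,3)))
    f=8;M=cv2.resize(m,None,fx=f,fy=f,interpolation=cv2.INTER_LINEAR);M=(M>127).astype(np.uint8)
    gu=proj(p,[[guess[0],guess[1],.032]])[0]
    w=np.zeros_like(M);cv2.circle(w,tuple(int(v*f) for v in gu),int(25*f),1,-1)
    D=cv2.distanceTransform(M,cv2.DIST_L2,5)*w
    y,x=np.unravel_index(D.argmax(),D.shape);ys,xs=np.where(D>D.max()-1)
    u=((xs.mean()+.5)/f-.5,(ys.mean()+.5)/f-.5)
    return onz(p,u,.030)[:2],u,D.max()/f
def report(guess,aim):
    s=bot.read_state();R=s["ee_rot"];o=s["ee_pos"];p=bot.snapshot("top")
    X,u,r=foot(p,guess);cv2.imwrite("pics/last_top.png",p["color"][:,:,::-1])
    t=(R.T@(np.append(X,0)-np.append(o[:2],0)))*1000
    v=np.asarray(aim)-X;a=np.degrees(np.arctan2(v[1],v[0]));th=np.degrees(np.arctan2(R[1,0],R[0,0]))
    n=t[:2]-[57,11]
    d=np.array([.215,-.977]);q=X-np.array([.4645,-.1655]);
    print("foot",X.round(4),"px",np.round(u,1),"r",round(r,1),"| in tool mm",t[:2].round(1),"corner dist",np.linalg.norm(n).round(1),"normal ang(tool)",np.degrees(np.arctan2(n[1],n[0])).round(1),
     "| aim dist mm",(np.linalg.norm(v)*1000).round(1),"aim ang tool",round(th-a,1),"world",round(a,1),"| stand xy mm",(q@d*1000).round(1),(q@np.array([.977,.215])*1000).round(1),"| tcp",o.round(4),"th",round(th,1),"t",s["clock"],"f",s["ft_force"].round(1))
E
python3 - <<'E'
import cv2,numpy as np
from mill import *
# validate on initial picture
p=bot.snapshot("top");p0=dict(p);p0["color"]=cv2.imread("pics/top0.png")[:,:,::-1]
print(foot(p0,(.546,.203)), foot(p0,(.606,-.132)))
report((.536,.18),(.443,-.068))
E
```

```text
(array([0.54743153, 0.20372313]), (np.float64(217.47321428571428), np.float64(197.47321428571428)), np.float32(10.886047)) (array([ 0.60241547, -0.13030381]), (np.float64(347.7013888888889), np.float64(175.99305555555554)), np.float32(9.943024))
foot [0.5394 0.1829] px [225.5 200.5] r 10.9 | in tool mm [70.2 34.8] corner dist 27.2 normal ang(tool) 60.9 | aim dist mm 268.8 aim ang tool 61.0 world -111.0 | stand xy mm -324.3 148.1 | tcp [ 0.521   0.2591 -0.0025] th -50.0 t 7.55 f [-1.4 -0.4 -0.1]
```

apply_moves(moves="8.54 0.24 0.44 0 0;8.54 0.24 0.44 0 0;8.54 0.24 0.44 0 0;8.54 0.24 0.44 0 0;8.54 0.24 0.44 0 0;8.54 0.24 0.44 0 0;8.54 0.24 0.44 0 0;8.54 0.24 0.44 0 0;8.54 0 0 0 0")

```text
clock: 8.35
ee_pos: [0.5057, 0.2209, -0.0027]
ee_rot: [[0.642, -0.767, -0.001], [-0.767, -0.642, -0.001], [-0.0, 0.001, -1.0]]
ft_force: [-0.7, 0.7, 0.1]
gripper_width: 0.0854
```

```bash
python3 -c "
from mill import *
report((.525,.145),(.443,-.068))"
```

```text
foot [0.525  0.1448] px [240.3 206. ] r 10.8 | in tool mm [70.7 34. ] corner dist 26.8 normal ang(tool) 59.2 | aim dist mm 228.1 aim ang tool 61.0 world -111.1 | stand xy mm -290.2 125.8 | tcp [ 0.5057  0.2209 -0.0027] th -50.1 t 8.35 f [-0.7  0.7  0.1]
```

apply_moves(moves="8.54 0.28 0.41 0 0;8.54 0.28 0.41 0 0;8.54 0.28 0.41 0 0;8.54 0.28 0.41 0 0;8.54 0.26 0.43 0 0;8.54 0.26 0.43 0 0;8.54 0.26 0.43 0 0;8.54 0.26 0.43 0 0;8.54 0.26 0.43 0 0;8.54 0 0 0 0")

```text
clock: 9.23
ee_pos: [0.4922, 0.1781, -0.0027]
ee_rot: [[0.642, -0.767, -0.001], [-0.767, -0.642, -0.0], [-0.0, 0.001, -1.0]]
ft_force: [0.1, -0.6, 0.2]
gripper_width: 0.0854
```

```bash
python3 -c "
from mill import *
report((.51,.1),(.443,-.068))"
```

```text
foot [0.512  0.1012] px [257.4 210.9] r 10.7 | in tool mm [71.7 34.2] corner dist 27.4 normal ang(tool) 57.7 | aim dist mm 182.7 aim ang tool 62.1 world -112.2 | stand xy mm -250.3 103.8 | tcp [ 0.4922  0.1781 -0.0027] th -50.1 t 9.2333 f [ 0.1 -0.6  0.2]
```

apply_moves(moves="8.54 -0.4 -0.7 0 0;8.54 0.32 -0.16 0 0;8.54 0.4 0.7 0 0;8.54 0.24 0.44 0 0;8.54 0.24 0.44 0 0;8.54 0.24 0.44 0 0;8.54 0.24 0.44 0 0;8.54 0.24 0.44 0 0;8.54 0.24 0.44 0 0;8.54 0.24 0.44 0 0")

```text
clock: 10.12
ee_pos: [0.4831, 0.1445, -0.0025]
ee_rot: [[0.642, -0.766, 0.0], [-0.766, -0.642, 0.0], [0.0, -0.0, -1.0]]
ft_force: [1.6, 1.8, 0.1]
gripper_width: 0.0857
```

```bash
python3 -c "
from mill import *
report((.5,.068),(.443,-.068))"
```

```text
foot [0.4976 0.0697] px [269.7 216.5] r 10.6 | in tool mm [66.7 36.9] corner dist 27.7 normal ang(tool) 69.5 | aim dist mm 148.1 aim ang tool 61.6 world -111.6 | stand xy mm -222.6 82.9 | tcp [ 0.4831  0.1445 -0.0025] th -50.0 t 10.1167 f [1.6 1.8 0.1]
```

apply_moves(moves="8.54 -0.3 -0.7 0 0;8.54 -0.4 0.15 0 0;8.54 0.3 0.65 0 0;8.54 0.24 0.44 0 0;8.54 0.24 0.44 0 0;8.54 0.24 0.44 0 0;8.54 0.24 0.44 0 0;8.54 0.24 0.44 0 0;8.54 0.24 0.44 0 0;8.54 0.24 0.44 0 0")

```text
clock: 11.0
ee_pos: [0.4669, 0.1142, -0.0026]
ee_rot: [[0.642, -0.766, -0.0], [-0.766, -0.642, 0.0], [-0.0, 0.0, -1.0]]
ft_force: [1.2, 2.5, -0.4]
gripper_width: 0.0852
```

```bash
python3 -c "
from mill import *
report((.485,.035),(.443,-.068))"
```

```text
foot [0.4857 0.0377] px [282.3 221.1] r 10.1 | in tool mm [70.7 34.6] corner dist 27.3 normal ang(tool) 59.9 | aim dist mm 114.1 aim ang tool 62.0 world -112.0 | stand xy mm -194.0 64.4 | tcp [ 0.4669  0.1142 -0.0026] th -50.0 t 11.0 f [ 1.2  2.5 -0.4]
```

apply_moves(moves="8.54 -0.3 -0.6 0 0;8.54 0.15 -0.05 0 0;8.54 0.3 0.6 0 0;8.54 0.24 0.44 0 0;8.54 0.24 0.44 0 0;8.54 0.24 0.44 0 0;8.54 0.24 0.44 0 0;8.54 0.24 0.44 0 0;8.54 0.24 0.44 0 0;8.54 0.24 0.44 0 0")

```text
clock: 11.88
ee_pos: [0.4555, 0.0807, -0.0025]
ee_rot: [[0.642, -0.766, 0.0], [-0.766, -0.642, -0.0], [0.0, -0.0, -1.0]]
ft_force: [0.9, 1.9, 0.9]
gripper_width: 0.0849
```

apply_moves(moves="8.54 0.24 0.44 0 0;8.54 0.24 0.44 0 0;8.54 0.24 0.44 0 0;8.54 0 0 0 0")

```text
clock: 12.22
ee_pos: [0.4496, 0.0664, -0.0027]
ee_rot: [[0.642, -0.767, -0.001], [-0.767, -0.642, -0.0], [-0.0, 0.001, -1.0]]
ft_force: [0.5, -0.0, -0.1]
gripper_width: 0.0855
```

```bash
python3 -c "
from mill import *
report((.467,-.01),(.443,-.068))"
```

```text
foot [ 0.4665 -0.0097] px [301.1 228.5] r 9.1 | in tool mm [69.2 35.9] corner dist 27.7 normal ang(tool) 63.9 | aim dist mm 62.9 aim ang tool 61.9 world -112.0 | stand xy mm -151.8 35.5 | tcp [ 0.4496  0.0664 -0.0027] th -50.1 t 12.2167 f [ 0.5 -0.  -0.1]
```

apply_moves(moves="8.54 -0.3 -0.6 0 0;8.54 -0.15 0.05 0 0;8.54 0.3 0.6 0 0;8.54 0.24 0.44 0 0;8.54 0.24 0.44 0 0;8.54 0.24 0.44 0 0;8.54 0.24 0.44 0 0;8.54 0.24 0.44 0 0;8.54 0.24 0.44 0 0;8.54 0 0 0 0")

```text
clock: 13.1
ee_pos: [0.4373, 0.0392, -0.0026]
ee_rot: [[0.642, -0.767, -0.001], [-0.767, -0.642, -0.0], [-0.0, 0.001, -1.0]]
ft_force: [1.4, 0.9, -0.1]
gripper_width: 0.0853
```

```bash
python3 -c "
from mill import *
report((.456,-.037),(.443,-.068))
a=cv2.imread('pics/last_top.png');cv2.imwrite('pics/lt1.png',cv2.resize(a[150:300,240:400],None,fx=4,fy=4,interpolation=cv2.INTER_CUBIC))"
```

```text
foot [ 0.4554 -0.0414] px [313.7 232.9] r 8.4 | in tool mm [73.4 37.9] corner dist 31.5 normal ang(tool) 58.6 | aim dist mm 29.4 aim ang tool 64.9 world -114.9 | stand xy mm -123.2 17.8 | tcp [ 0.4373  0.0392 -0.0026] th -50.1 t 13.1 f [ 1.4  0.9 -0.1]
```

View pics/lt1.png

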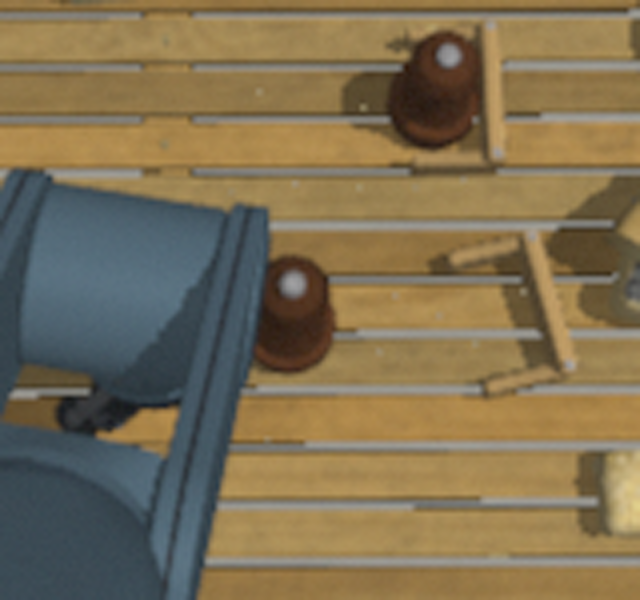

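apply_moves(moves="8.54 -0.3 -0.6 0 0;8.54 0.3 -0.2 0 0;8.54 0.3 0.6 0 0;8.54 0.24 0.44 0 0;8.54 0.24 0.44 0 0;8.54 0.24 0.44 0 0;8.54 0.24 0.44 0 0;8.54 0.24 0.44 0 0;8.54 0 0 0 0")

```text
clock: 13.9
ee_pos: [0.4316, 0.0149, -0.0026]
ee_rot: [[0.642, -0.767, -0.001], [-0.767, -0.642, -0.0], [-0.0, 0.001, -1.0]]
ft_force: [0.0, 0.0, 0.2]
gripper_width: 0.0853
```

```bash
cat > e.py <<'E'
s=open('mill.py').read()
s=s.replace("    return onz(p,u,.030)[:2],u,D.max()/f","""    L,lab=cv2.connectedComponents(M*w.astype(np.uint8))
    k=lab[y,x];yy,xx=np.where(lab==k);vm=(yy.max()+1)/f-.5;um=(xx[yy>yy.max()-22*f].max()+1)/f-.5
    e=(um-10.9,vm-10.9);print("edge foot",onz(p,e,.030)[:2].round(4),np.round(e,1))
    if EDGE: u=e
    return onz(p,u,.030)[:2],u,D.max()/f""").replace("def foot","EDGE=False\ndef foot")
open('mill.py','w').write(s)
E
python3 e.py
python3 -c "
import mill
from mill import *
p=bot.snapshot('top');p0=dict(p);p0['color']=cv2.imread('pics/top0.png')[:,:,::-1];print(foot(p0,(.546,.203)))
mill.EDGE=True
report((.445,-.062),(.443,-.068))
a=cv2.imread('pics/last_top.png');cv2.imwrite('pics/lt2.png',cv2.resize(a[150:300,240:400],None,fx=4,fy=4,interpolation=cv2.INTER_CUBIC))"
```

```text
edge foot [0.5445 0.2007] [218.6 198.6]
(array([0.54743153, 0.20372313]), (np.float64(217.47321428571428), np.float64(197.47321428571428)), np.float32(10.886047))
edge foot [ 0.4509 -0.0613] [321.6 234.6]
foot [ 0.4509 -0.0613] px [321.6 234.6] r 7.0 | in tool mm [70.9 34.3] corner dist 27.1 normal ang(tool) 59.1 | aim dist mm 10.4 aim ang tool 89.6 world -139.7 | stand xy mm -104.7 9.1 | tcp [ 0.4317  0.0151 -0.0026] th -50.1 t 13.95 f [ 0.5  0.5 -0.1]
```

View pics/lt2.png

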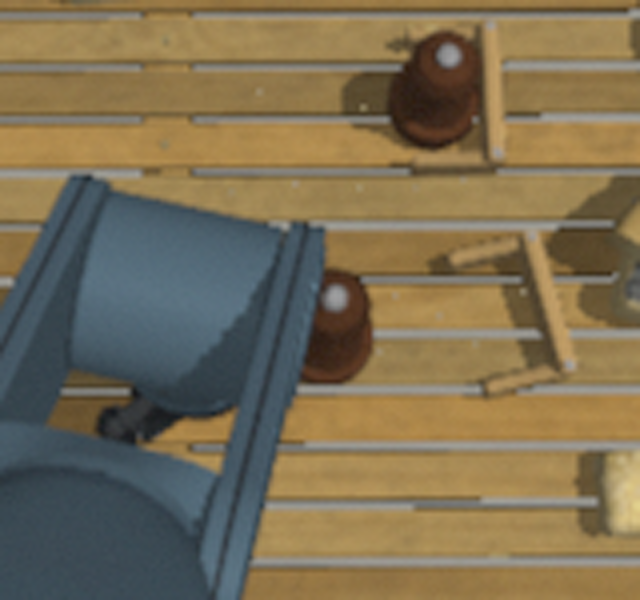

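apply_moves(moves="8.54 -0.47 -0.88 0 0;8.54 -0.47 -0.88 0 0;8.54 -0.47 -0.88 0 0;8.54 0 0 0 -5.5;8.54 0 0 0 -5.5;8.54 0 0 0 -5.5;8.54 0 0 0 -5.5;8.54 -1.0 0 0 0;8.54 -1.1 0 0 0;8.54 0 0 0 0")

```text
clock: 14.83
ee_pos: [0.4211, 0.0552, -0.0031]
ee_rot: [[0.882, -0.471, -0.004], [-0.471, -0.882, 0.001], [-0.004, 0.001, -1.0]]
ft_force: [-1.5, 0.2, -1.3]
gripper_width: 0.0857
```

```bash
sed -i 's/um-10.9,vm-10.9/um-12,vm-12/' mill.py; python3 -c "
import mill
from mill import *
mill.EDGE=True
report((.452,-.06),(.4548,-.1215))
go(bot.read_state(),(.4086,.0231,-.003),-28)
for n in('top','scene'):
  p=bot.snapshot(n);cv2.imwrite('pics/%s6.png'%n,p['color'][:,:,::-1])
a=cv2.imread('pics/top6.png')[150:300,240:400];b=cv2.imread('pics/scene6.png')[120:270,200:400]
cv2.imwrite('pics/lt3.png',cv2.resize(np.hstack([a,b]),None,fx=2.2,fy=2.2,interpolation=cv2.INTER_CUBIC))"
```

```text
edge foot [ 0.4537 -0.0586] [320.5 233.5]
foot [ 0.4537 -0.0586] px [320.5 233.5] r 8.9 | in tool mm [82.3 85. ] corner dist 78.2 normal ang(tool) 71.1 | aim dist mm 62.9 aim ang tool 60.9 world -89.0 | stand xy mm -106.8 12.4 | tcp [ 0.4211  0.0552 -0.0031] th -28.1 t 14.8333 f [-1.5  0.2 -1.3]
pos [ 0.4226  0.0546 -0.0029] ang -28.07 f [-0.1 -0.5  1. ] w 0.0854 t 14.8833
shift cm [0.25 3.44 0.02] turn -0.07
```

View pics/lt3.png

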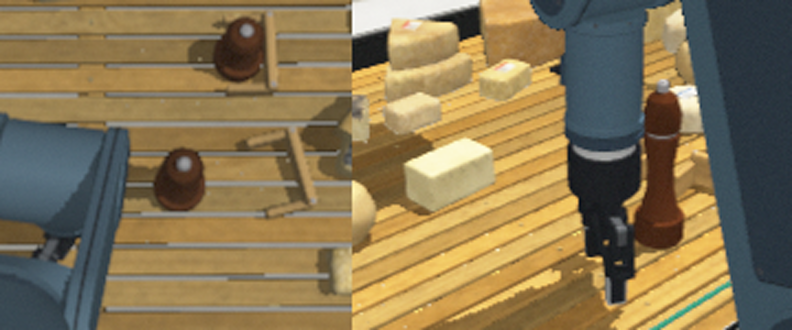

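```bash
python3 -c "
import cv2
a=cv2.imread('pics/top6.png')[195:265,300:390]
cv2.imwrite('pics/lt4.png',cv2.resize(a,None,fx=8,fy=8,interpolation=cv2.INTER_CUBIC))"
```

```text
(no output)
```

View pics/lt4.png

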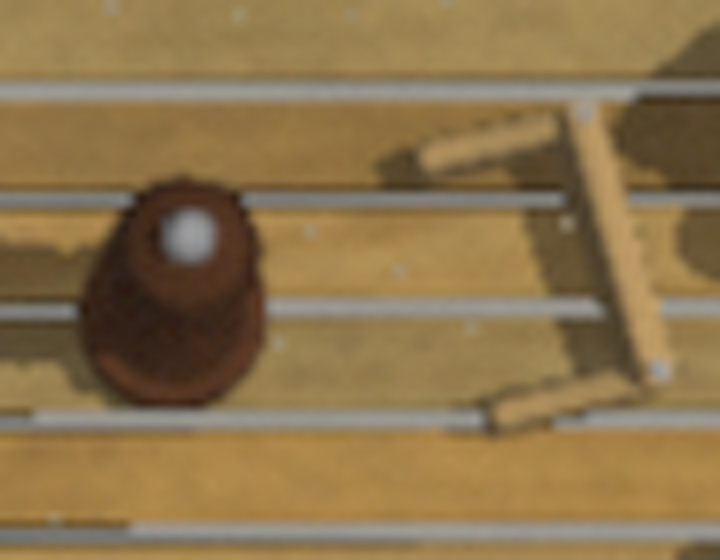

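```bash
python3 -c "
from plant import bot
from h import *
p=bot.snapshot('top')
z=lambda q,h:onz(p,((q[0]+.5)/8-.5+300,(q[1]+.5)/8-.5+195),h)[:2]
def st(n,a,b):
  v=b-a;print(n,a.round(4),b.round(4),np.degrees(np.arctan2(v[1],v[0])).round(1),(np.linalg.norm(v)*1000).round(1))
st('back in',z((640,378),.045),z((568,108),.045))
st('back out',z((668,373),.045),z((600,103),.045))
st('up in',z((428,178),.034),z((560,137),.034))
st('up out',z((418,150),.034),z((550,112),.034))
st('lo in',z((487,402),.034),z((630,370),.034))
st('lo out',z((497,430),.034),z((645,395),.034))
print('mill',z((172,313),.032))
"
```

```text
back in [ 0.4304 -0.2041] [ 0.5153 -0.1846] 12.9 87.1
back out [ 0.4319 -0.2129] [ 0.5169 -0.1947] 12.0 86.9
up in [ 0.4951 -0.1411] [ 0.508  -0.1833] -73.0 44.1
up out [ 0.504  -0.1382] [ 0.516  -0.1803] -74.1 43.8
lo in [ 0.4243 -0.1578] [ 0.4341 -0.2028] -77.8 46.0
lo out [ 0.4156 -0.1607] [ 0.4263 -0.2072] -77.1 47.7
mill [ 0.45295374 -0.0599212 ]
```

apply_moves(moves="8.54 0.1 1.4 0 0;8.54 0.1 1.4 0 0;8.54 0.1 1.3 0 0;8.54 0 0 0 0;8.54 0.26 0.43 0 0;8.54 0.26 0.43 0 0;8.54 0.26 0.43 0 0;8.54 0.26 0.43 0 0;8.54 0.26 0.43 0 0;8.54 0.26 0.43 0 0")

```text
clock: 15.87
ee_pos: [0.4099, -0.0145, -0.0026]
ee_rot: [[0.883, -0.47, 0.0], [-0.47, -0.883, 0.0], [-0.0, -0.0, -1.0]]
ft_force: [1.0, 2.9, 0.7]
gripper_width: 0.0857
```

```bash
sed -i 's/um-12,vm-12/um-11.4,vm-11.8/' mill.py
cat > r.py <<'E'
import mill,sys
from mill import *
mill.EDGE=True
g=[float(v) for v in sys.argv[1:]]
report(g[:2],g[2:4])
a=cv2.imread('pics/last_top.png')[185:275,290:390];cv2.imwrite('pics/cur.png',cv2.resize(a,None,fx=6,fy=6,interpolation=cv2.INTER_CUBIC))
E
python3 r.py .454 -.08 .4562 -.1265
```

```text
edge foot [ 0.517  -0.0658] [323.1 208.7]
foot [ 0.517  -0.0658] px [323.1 208.7] r 1.2 | in tool mm [118.6  -5. ] corner dist 63.6 normal ang(tool) -14.6 | aim dist mm 85.9 aim ang tool 107.0 world -135.0 | stand xy mm -86.1 72.7 | tcp [ 0.4099 -0.0145 -0.0026] th -28.0 t 15.8667 f [1.  2.9 0.7]
```

View pics/cur.png

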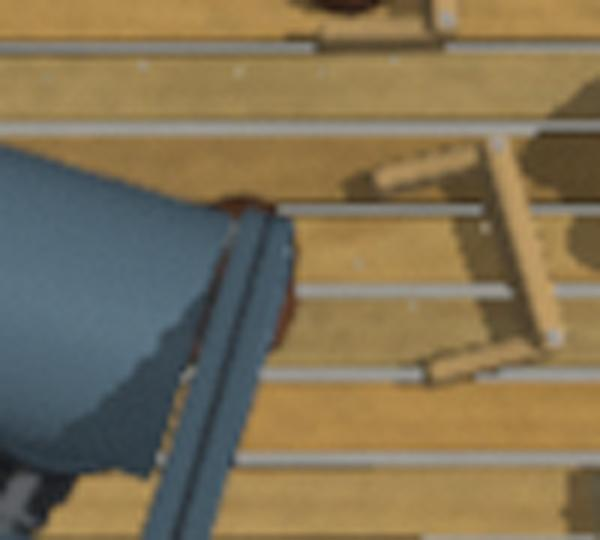

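```bash
python3 -c "
from plant import bot
from h import *
A=[]
for n in('scene','wrist'):
  p=bot.snapshot(n);cv2.imwrite('pics/%s7.png'%n,p['color'][:,:,::-1])
a=cv2.imread('pics/scene7.png')[120:270,220:420];b=cv2.imread('pics/wrist7.png')
cv2.imwrite('pics/c7.png',cv2.resize(a,None,fx=4,fy=4,interpolation=cv2.INTER_CUBIC))"
```

```text
(no output)
```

View pics/c7.png

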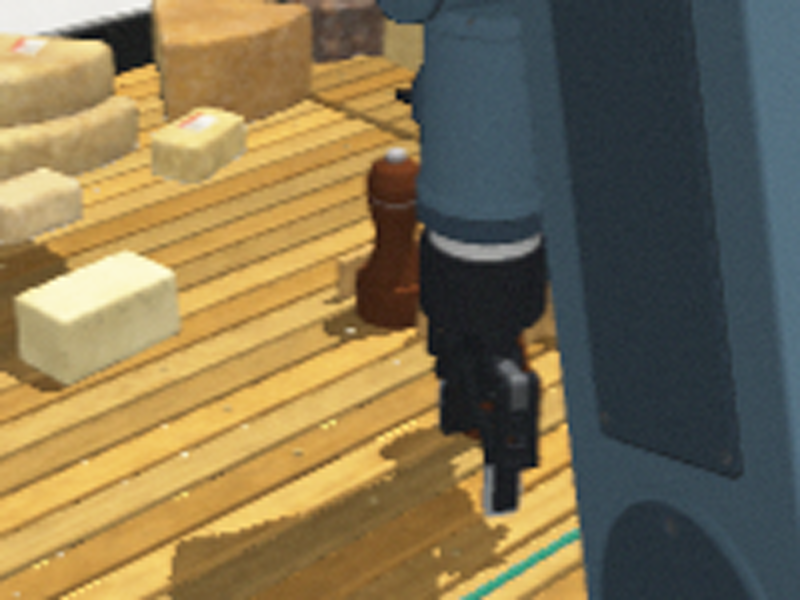

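View pics/wrist7.png

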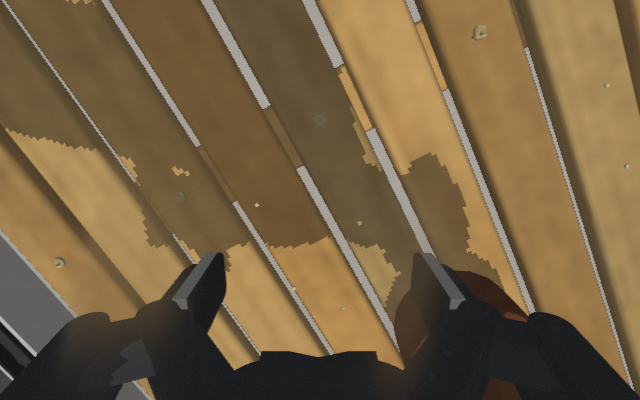

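apply_moves(moves="8.54 0.26 0.43 0 0;8.54 0.26 0.43 0 0;8.54 0 0 0 0;8.54 -0.4 -0.8 0 0;8.54 -0.65 -1.2 0 0;8.54 -0.65 -1.2 0 0;8.54 -0.65 -1.2 0 0;8.54 -0.4 -0.8 0 0;8.54 0 0 0 0")

```text
clock: 16.77
ee_pos: [0.4101, 0.0361, -0.0026]
ee_rot: [[0.884, -0.468, -0.0], [-0.468, -0.884, 0.0], [-0.001, -0.0, -1.0]]
ft_force: [0.4, 0.1, -0.4]
gripper_width: 0.0855
```

```bash
python3 r.py .455 -.095 .4562 -.1265
```

```text
edge foot [ 0.4505 -0.0877] [332.1 234.7]
foot [ 0.4505 -0.0877] px [332.1 234.7] r 8.8 | in tool mm [93.7 90.4] corner dist 87.5 normal ang(tool) 65.2 | aim dist mm 39.2 aim ang tool 53.7 world -81.7 | stand xy mm -79.0 3.1 | tcp [ 0.4101  0.0361 -0.0026] th -27.9 t 16.7667 f [ 0.4  0.1 -0.4]
```

View pics/cur.png

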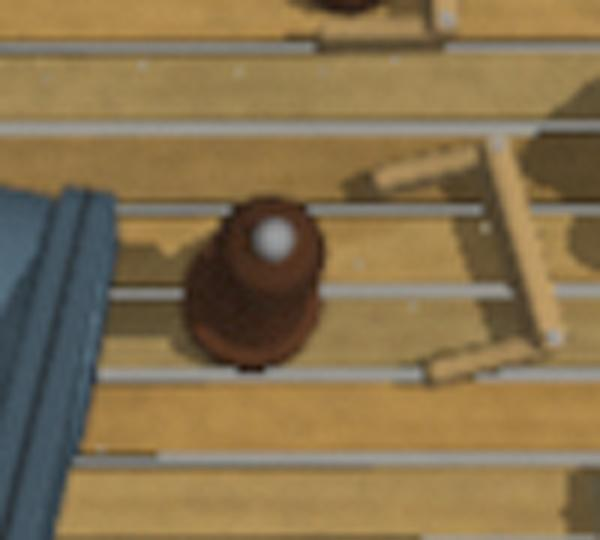

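apply_moves(moves="8.54 0.3 1.2 0 0;8.54 0.3 1.2 0 0;8.54 0.3 1.2 0 0;8.54 0.3 1.1 0 0;8.54 0 0 0 0;8.54 0 0 0 0")

```text
clock: 17.32
ee_pos: [0.3992, -0.0134, -0.0025]
ee_rot: [[0.882, -0.472, 0.0], [-0.472, -0.882, -0.0], [0.0, -0.0, -1.0]]
ft_force: [1.5, 0.9, -0.8]
gripper_width: 0.0856
```

```bash
python3 -c "
from plant import bot
from h import *
go(bot.read_state(),(.4004,-.021,-.003),-28)"
```

```text
pos [ 0.3992 -0.0134 -0.0025] ang -28.15 f [ 1.5  0.9 -0.8] w 0.0856 t 17.3167
shift cm [0.47 0.62 0.05] turn -0.15
```

apply_moves(moves="8.54 0.3 0.4 0 0;8.54 0.3 0.4 0 0;8.54 0.3 0.4 0 0;8.54 0.3 0.4 0 0;8.54 0.3 0.4 0 0;8.54 0.3 0.4 0 0;8.54 0.3 0.4 0 0;8.54 0.3 0.4 0 0;8.54 0 0 0 0")

```text
clock: 18.07
ee_pos: [0.4056, -0.0532, -0.0026]
ee_rot: [[0.882, -0.47, 0.001], [-0.47, -0.882, -0.0], [0.001, 0.0, -1.0]]
ft_force: [0.5, 0.8, -0.1]
gripper_width: 0.0854
```

apply_moves(moves="8.54 -0.4 -0.8 0 0;8.54 -0.65 -1.2 0 0;8.54 -0.65 -1.2 0 0;8.54 -0.65 -1.2 0 0;8.54 -0.4 -0.8 0 0;8.54 0 0 0 0")

```text
clock: 18.57
ee_pos: [0.4049, 0.0083, -0.0026]
ee_rot: [[0.884, -0.468, -0.0], [-0.468, -0.884, 0.0], [-0.0, -0.0, -1.0]]
ft_force: [-0.3, 0.9, 1.1]
gripper_width: 0.0849
```

```bash
python3 r.py .457 -.12 .465 -.1655
```

```text
edge foot [ 0.4554 -0.118 ] [344.1 232.7]
foot [ 0.4554 -0.118 ] px [344.1 232.7] r 9.3 | in tool mm [103.7  87.9] corner dist 90.0 normal ang(tool) 58.7 | aim dist mm 48.5 aim ang tool 50.7 world -78.6 | stand xy mm -48.4 1.3 | tcp [ 0.4049  0.0083 -0.0026] th -27.9 t 18.5667 f [-0.3  0.9  1.1]
```

View pics/cur.png

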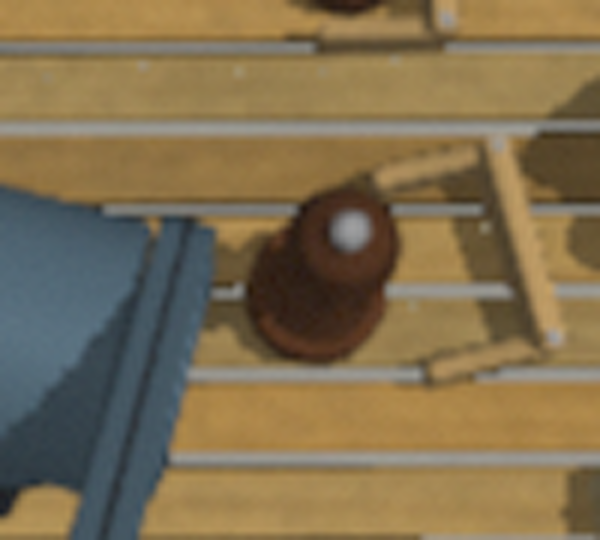

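apply_moves(moves="8.54 0.46 1.12 0 0;8.54 0.46 1.12 0 0;8.54 0.46 1.12 0 0;8.54 0.46 1.12 0 0;8.54 0 0 0 0;8.54 0 0 0 0")

```text
clock: 19.12
ee_pos: [0.4007, -0.0423, -0.0025]
ee_rot: [[0.882, -0.472, 0.0], [-0.472, -0.882, -0.0], [0.0, -0.0, -1.0]]
ft_force: [-0.6, 1.2, -0.6]
gripper_width: 0.0854
```

```bash
python3 -c "
from plant import bot
from h import *
go(bot.read_state(),(.4017,-.0478,-.003),-28)"
```

```text
pos [ 0.4007 -0.0423 -0.0025] ang -28.14 f [-0.6  1.2 -0.6] w 0.0854 t 19.1167
shift cm [0.35 0.44 0.05] turn -0.14
```

Aligned. I'll push along the stand's axis.

apply_moves(moves="8.54 0.32 0.38 0 0;8.54 0.32 0.38 0 0;8.54 0.32 0.38 0 0;8.54 0.32 0.38 0 0;8.54 0.32 0.38 0 0;8.54 0.32 0.38 0 0;8.54 0.32 0.38 0 0;8.54 0 0 0 0")

```text
clock: 19.78
ee_pos: [0.4084, -0.0766, -0.0025]
ee_rot: [[0.882, -0.47, 0.001], [-0.47, -0.882, -0.001], [0.001, 0.0, -1.0]]
ft_force: [0.0, 2.7, -0.2]
gripper_width: 0.0854
```

```bash
python3 -c "
from plant import bot
from h import *
go(bot.read_state(),(.413,-.100,-.003),-28)
a=bot.snapshot('top')['color'][185:275,290:390,::-1];cv2.imwrite('pics/cur2.png',cv2.resize(a,None,fx=6,fy=6,interpolation=cv2.INTER_CUBIC))"
```

```text
pos [ 0.4084 -0.0766 -0.0025] ang -28.06 f [ 0.   2.7 -0.2] w 0.0854 t 19.7833
shift cm [1.51 1.85 0.05] turn -0.06
```

View pics/cur2.png

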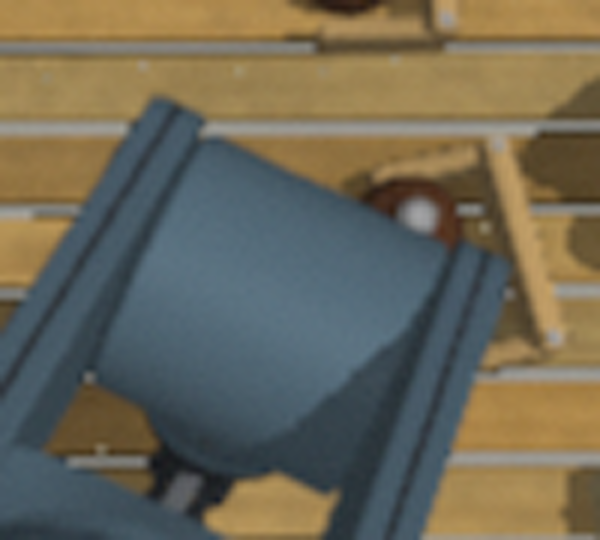

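apply_moves(moves="8.54 0.26 0.3 0 0;8.54 0.26 0.3 0 0;8.54 0.26 0.3 0 0;8.54 0.26 0.3 0 0;8.54 0 0 0 0")

```text
clock: 20.25
ee_pos: [0.4119, -0.0919, -0.0025]
ee_rot: [[0.883, -0.47, 0.001], [-0.47, -0.883, -0.001], [0.001, 0.0, -1.0]]
ft_force: [-1.2, 1.0, 0.1]
gripper_width: 0.0854
```

```bash
cat > k.py <<'E'
from plant import bot
from h import *
p=bot.snapshot('top');c=p['color'][185:275,290:390].astype(int)
m=((c.min(2)>95)&(c.max(2)-c.min(2)<25)).astype(np.uint8)
for q in ('top',):
    n,l,st,ce=cv2.connectedComponentsWithStats(m)
    for i in range(1,n):
        if 6<=st[i,4]<60 and st[i,2]<10 and st[i,3]<10:
            X=onz(p,ce[i]+[290,185],.195)[:2];r=X-np.array([.465,-.1655]);print(ce[i]+[290,185],st[i],X.round(4),"stand mm",(r@[.215,-.977]*1000).round(1),(r@[.977,.215]*1000).round(1))
go(bot.read_state(),(.413,-.100,-.003),-28)
cv2.imwrite('pics/cur3.png',cv2.resize(c[...,::-1].astype(np.uint8),None,fx=6,fy=6,interpolation=cv2.INTER_CUBIC))
E
python3 k.py
```

```text
[366.66666667 218.875     ] [74 32  6  5 24] [ 0.4645 -0.1553] stand mm -10.1 1.7
[384.63636364 232.90909091] [92 47  8  3 11] [ 0.4336 -0.1932] stand mm 20.3 -36.6
[313.05882353 247.11764706] [20 61  7  3 17] [ 0.4037 -0.0382] stand mm -137.5 -32.5
[318.33333333 261.06666667] [26 75  6  3 15] [ 0.374  -0.0493] stand mm -133.1 -63.9
pos [ 0.4116 -0.0916 -0.0026] ang -28.06 f [-0.5 -0.2  0.8] w 0.0854 t 20.3
shift cm [0.51 0.68 0.04] turn -0.06
```

View pics/cur3.png

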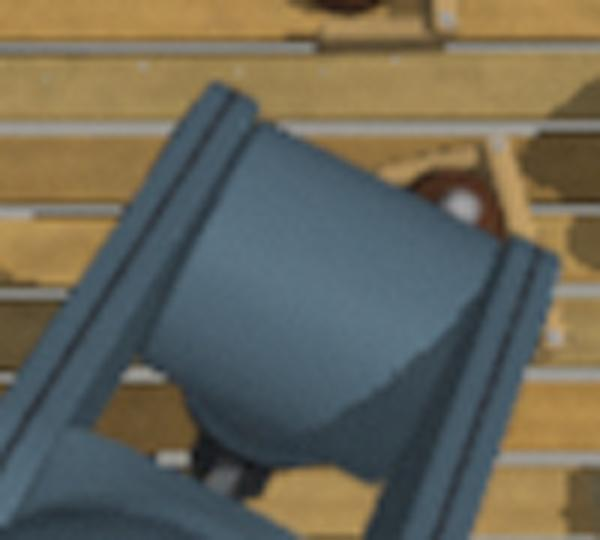

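apply_moves(moves="8.54 0.19 0.23 0 0;8.54 0.19 0.23 0 0;8.54 0 0 0 0;8.54 0 0 0 0")

```text
clock: 20.63
ee_pos: [0.4127, -0.0972, -0.0025]
ee_rot: [[0.883, -0.47, 0.0], [-0.47, -0.883, -0.0], [0.0, 0.0, -1.0]]
ft_force: [-0.5, -0.4, 0.9]
gripper_width: 0.0854
```

```bash
python3 k.py | head -1
```

```text
[368.9 218.6] [76 32  6  5 20] [ 0.465  -0.1602] stand mm -5.2 1.2
```

apply_moves(moves="8.54 0.13 0.15 0 0;8.54 0 0 0 0;8.54 0 0 0 0")

```text
clock: 20.93
ee_pos: [0.413, -0.0988, -0.0026]
ee_rot: [[0.883, -0.47, 0.0], [-0.47, -0.883, -0.0], [0.0, -0.0, -1.0]]
ft_force: [0.3, 0.6, 0.2]
gripper_width: 0.0854
```

```bash
python3 k.py | head -1
```

```text
[369.55 218.3 ] [77 31  6  5 20] [ 0.4657 -0.1616] stand mm -3.7 1.5
```

apply_moves(moves="8.54 0.13 0.15 0 0;8.54 0 0 0 0;8.54 0 0 0 0")

```text
clock: 21.23
ee_pos: [0.4135, -0.1008, -0.0026]
ee_rot: [[0.883, -0.47, 0.0], [-0.47, -0.883, -0.0], [0.0, 0.0, -1.0]]
ft_force: [0.6, 1.1, -0.2]
gripper_width: 0.0853
```

apply_moves(moves="8.54 0.1 0.12 0 0;8.54 0 0 0 0;8.54 0 0 0 0")

```text
clock: 21.48
ee_pos: [0.4138, -0.1024, -0.0026]
ee_rot: [[0.883, -0.47, 0.0], [-0.47, -0.883, -0.0], [0.0, 0.0, -1.0]]
ft_force: [-0.4, 1.5, 0.7]
gripper_width: 0.0856
```

```bash
python3 k.py | head -1
```

```text
[371.26315789 217.84210526] [79 31  5  5 19] [ 0.4667 -0.1654] stand mm 0.2 1.7
```

apply_moves(moves="8.54 0.08 0.09 0 0;8.54 0 0 0 0;8.54 0 0 0 0")

```text
clock: 21.78
ee_pos: [0.414, -0.1035, -0.0026]
ee_rot: [[0.883, -0.47, -0.0], [-0.47, -0.883, -0.0], [-0.0, 0.0, -1.0]]
ft_force: [0.3, 1.8, 0.8]
gripper_width: 0.0858
```

apply_moves(moves="8.54 0.08 0.09 0 0;8.54 0 0 0 0;8.54 0 0 0 0")

```text
clock: 22.03
ee_pos: [0.4142, -0.1044, -0.0026]
ee_rot: [[0.883, -0.47, -0.0], [-0.47, -0.883, 0.0], [-0.0, -0.0, -1.0]]
ft_force: [-0.8, 3.8, 1.1]
gripper_width: 0.0855
```

```bash
python3 k.py | head -1
```

```text
[372.25 217.75] [80 31  5  5 16] [ 0.4669 -0.1675] stand mm 2.4 1.4
```

apply_moves(moves="8.54 0.08 0.09 0 0;8.54 0 0 0 0;8.54 0 0 0 0")

```text
clock: 22.33
ee_pos: [0.4141, -0.1047, -0.0026]
ee_rot: [[0.883, -0.469, -0.001], [-0.469, -0.883, 0.001], [-0.001, -0.001, -1.0]]
ft_force: [0.0, 8.7, 3.6]
gripper_width: 0.0857
```

apply_moves(moves="8.54 0.08 0.09 0 0;8.54 0 0 0 0;8.54 0 0 0 0")

```text
clock: 22.58
ee_pos: [0.414, -0.1049, -0.0026]
ee_rot: [[0.883, -0.469, -0.002], [-0.469, -0.883, 0.003], [-0.003, -0.002, -1.0]]
ft_force: [0.3, 13.2, 7.2]
gripper_width: 0.0854
```

```bash
python3 k.py | head -1
```

```text
[372.35714286 217.35714286] [80 31  5  4 14] [ 0.4677 -0.1678] stand mm 2.8 2.2
```

The force is rising (13 N) and the motion has stopped, so the mill is against the back wall. I'll retreat along the push line.

apply_moves(moves="8.54 -0.13 -0.15 0 0;8.54 -0.13 -0.15 0 0;8.54 -0.26 -0.3 0 0;8.54 -0.6 -0.9 0 0;8.54 -0.65 -1.2 0 0;8.54 -0.65 -1.2 0 0;8.54 -0.65 -1.2 0 0;8.54 -0.65 -1.2 0 0;8.54 -0.65 -1.2 0 0;8.54 -0.65 -1.2 0 0")

```text
clock: 23.47
ee_pos: [0.4113, -0.0056, -0.0026]
ee_rot: [[0.883, -0.47, 0.0], [-0.47, -0.883, -0.0], [0.0, 0.0, -1.0]]
ft_force: [-0.1, 0.7, -0.3]
gripper_width: 0.0854
```

apply_moves(moves="8.54 -0.65 -1.2 0 0;8.54 -0.65 -1.2 0 0;8.54 0 0 -1.5 0;8.54 0 0 -2 0;8.54 0 0 -2 0;8.54 0 0 -2 0;8.54 0 0 -1.5 0;8.54 0 0 0 0;8.54 0 0 0 0")

```text
clock: 24.22
ee_pos: [0.4117, 0.0209, 0.0879]
ee_rot: [[0.883, -0.47, 0.002], [-0.47, -0.883, -0.001], [0.002, -0.001, -1.0]]
ft_force: [0.3, -0.5, -0.6]
gripper_width: 0.0854
```

```bash
python3 -c "
from plant import bot
from h import *
go(bot.read_state(),(.413,-.100,-.003),-28)
for n in('top','scene'):
  p=bot.snapshot(n);cv2.imwrite('pics/%s9.png'%n,p['color'][:,:,::-1])
cv2.imwrite('pics/f1.png',cv2.resize(cv2.imread('pics/top9.png')[150:280,300:440],None,fx=4.5,fy=4.5,interpolation=cv2.INTER_CUBIC))
cv2.imwrite('pics/f2.png',cv2.resize(cv2.imread('pics/scene9.png')[100:260,200:440],None,fx=3.3,fy=3.3,interpolation=cv2.INTER_CUBIC))
"
```

```text
pos [0.4117 0.0209 0.0879] ang -28.02 f [ 0.3 -0.5 -0.6] w 0.0854 t 24.2167
shift cm [ 5.77 10.62  9.1 ] turn -0.02
```

View pics/f1.png

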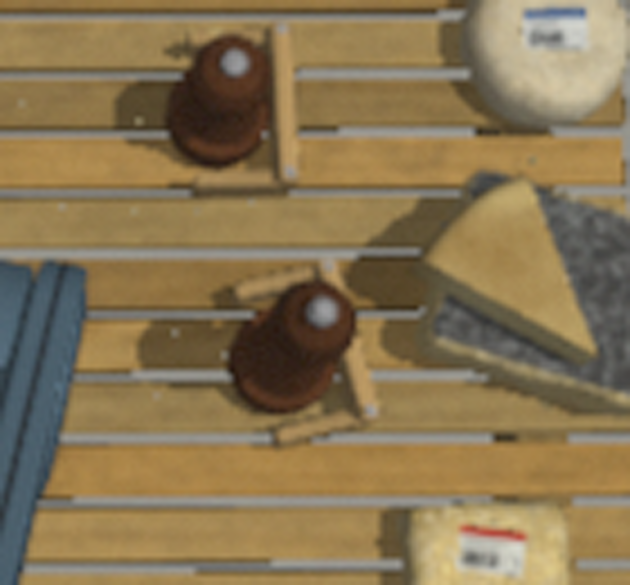

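View pics/f2.png

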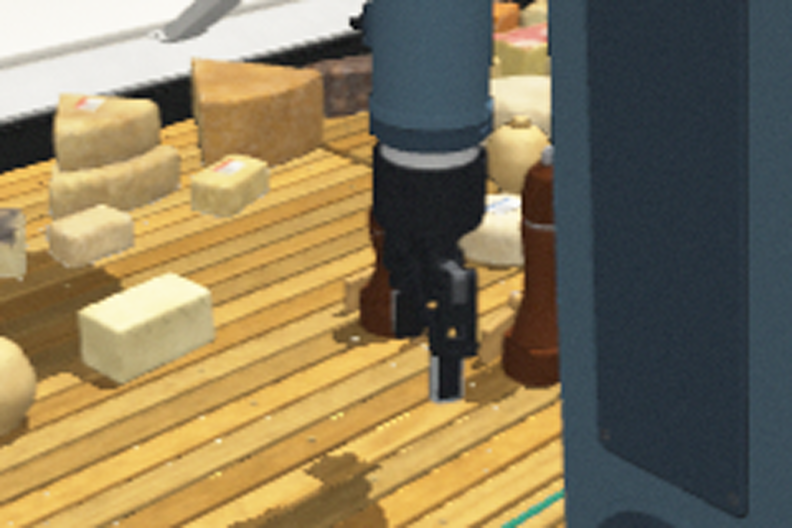

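View pics/top9.png

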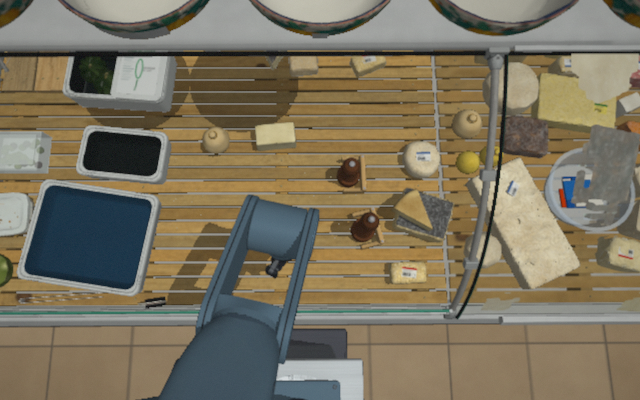

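```bash
python3 k.py | head -2; python3 -c "
from plant import bot
from h import *
p=bot.snapshot('top')
X=onz(p,(300+282.5/4.5-.5,150+360/4.5-.5),.032)[:2];r=X-np.array([.465,-.1655]);print(X,(r@[.215,-.977]*1000),(r@[.977,.215]*1000))"
```

```text
[371.59259259 218.81481481] [79 31  6  6 27] [ 0.4645 -0.166 ] stand mm 0.4 -0.6
[386. 233.] [93 48  7  1  7] [ 0.4334 -0.1961] stand mm 23.1 -37.5
[ 0.46299241 -0.1637295 ] -2.1614118752067353 -1.5807565278779447
```

```bash
python3 -c "
from plant import bot
print(bot.job_done())"
```

```text
the job is handed in; nothing more can be done
None
```

The tall mill is in the empty stand (the one nearer the robot), upright and up against its back wall. I've handed the job in at about 24 s on the robot's clock; no verdict was reported.

**How I pushed it:** With the gripper held open, I pushed at the mill's foot with the corner of one finger. The push ran diagonally across the deck, then along the stand's axis, and I corrected it from camera images along the way.

**Seating:** In the last millimetres I pushed in steps of about 1 mm. The force rose to about 13 N and the tool stopped moving, which I took as contact with the back wall. I then backed straight off and raised the tool clear of everything.

**Last checks:**
- **Mill position:** The knob put the mill 0.4 mm along the axis and 0.6 mm sideways from fully home. The foot outline disagreed slightly, at about 2 mm short and 1.6 mm sideways. Both are near the camera's 2 mm accuracy. I took the force rise as the better sign of wall contact, so a gap of a millimetre or so after release isn't ruled out.
- **Other things:** The short mill, its stand and the cheeses look unmoved in the last top picture. I compared them by eye and didn't measure them.
- **Scene camera:** The arm partly hid the mill in this view, but what shows of it stands upright.

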